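# Stand the glass cutter in the tool cup

## Robot

A 6-joint arm with a two-finger parallel gripper is mounted at the origin on the work surface. World frame = base frame: x ahead of the robot, y to its left, z up, the work surface at z = 0. Lengths are in mm, angles in rad, forces in N, time in s.
With the tool pointing down it reaches from about 350 to 950 mm from the base axis. Payload 17.4 kg.
Tool frame: the origin (TCP) lies at the very end of the fingers, on their centre line; the grasp point (between the pads) lies ctrl.tcp_to_grasp behind it (ctrl.tcp_to_grasp is the distance from the TCP to the grasp point, in mm); z points along the fingers, y is the line along which they close (so a half turn about z gives the same grasp; the last joint's range is limited). The gripper opens to 93 mm and grips with 3 to 60 N. Pads are 15 mm wide; open, the fingers measure 128 mm over their backs; the gripper's body (75 mm by 188 mm) begins 65 mm behind the grasp point.
Start: joints at [1.113, 0.116, 1.442, -0, 1.584, -0.038], TCP at [275.123, 616.392, 188.446] pointing down, gripper open.
Joint ranges: [-2.83, 2.83], [-0.83, 2.19], [0.07, 2.5], [-1.14, 4.28], [0.01, 3], [-2.97, 2.97]. Speed limits (rad/s): [1.89, 1.89, 2.22, 3.14, 3.14, 3.14].

## Interface

Orientations are given as a unit quaternion [w, x, y, z].
In Python, from plant import ctrl, imaging gives the robot as it stands.
- The arm moves only by the tool step_arm, never from a script. Its argument "deltas" is a list of rows, each an object of numbers: "gripper": the closure, from -1 (fully open) to 1 (shut); "x", "y", "z": the shift along the tool's x, y, z in cm; "ax", "ay", "az": the turn, a rotation vector about the tool's x, y, z in rad. In form: [{"gripper": .., "x": .., "y": .., "z": .., "ax": .., "ay": .., "az": ..}, ...]. A call has 1 to 8 rows; each row is the pose to reach, as a shift and turn from the pose commanded when the call began, along the tool's axes at that moment; what a row does not reach only later rows make up. A row lasts 1/10 s, in which the tool goes at most 50 mm and 8.59 degrees, less where a joint would pass 70% of its speed; a pose out of reach is approached as far as the arm can. A call with a gripper value outside its range is refused whole. The fingers move at their own pace and stop on an object; "grip_force" is the grip in N (left out, the last holds). Time passes only in rows, so rows that repeat a pose let the fingers close. It gives the time, the measured TCP pose, the force, the opening and the grip force at its end, in the units of the state.
- ctrl.get_obs(): the state, without advancing time (a new reading comes with each control period).
- imaging.snapshot(name): name is "side" or "top" or "wrist"; returns the picture (420x560x3 uint8, blue, green, red); there is no depth.
- imaging.calibration(name): a dict with "camera_matrix" (3x3 intrinsics, pixels), "k1" (the pictures are not rectified: a ray, as slopes to the right and down, at radius r is drawn at 1 + k1 r^2 times it, then the intrinsics apply), "cam_to_world" (4x4, takes a point from camera to world coordinates); the wrist camera has in their place "mount" (4x4, takes a point from camera to tool coordinates, whose origin is the TCP and whose axes are the flange's). Camera axes: x right, y down, z forward; pixel columns grow to the right and rows downward; lengths in mm; the calibration is good to about 2 mm. A picture is of the moment at which its call begins: read the wrist's pose just before it. calibration takes no time and is no camera call.
- ctrl.sign_off(): hands the job in; it is judged then, once.
The state is a dict: "clock": time; "q": joint angles; "joint_velocities": joint speeds; "joint_efforts": joint torques, N m; "tcp_pos": TCP position; "orientation": TCP orientation; "ft_force": force on the tool from outside, world axes, zero at the start; "moment": the same for the moment, N m; "opening": opening from 0.0 (shut) to 1.0 (fully open); "grip_force": force on a finger pad.
Only numpy, scipy, OpenCV 4.12 (cv2) and the standard library are available. Lean on these libraries where they do the work, as an engineer would, in place of code of your own. Each camera call takes 0.05 s, during which the arm holds its last target. There are 200 camera calls.

## Task

The glass cutter, the tool with the ball on its upper end, lies in one of the three grooves of the plywood rest. Stand it in the tall, narrow steel cup, wheel end down and ball up, and let go of it; it may lean on the rim. Leave the pencil and the brush lying in the rest and the cup standing on the bench.

Things in the scene. Friction and masses are not known exactly. Their poses are not given: they have to be found in the camera images.
- cutter: Glass cutter, about 80 g, 170 mm long: round wooden handle 12 mm thick, steel wheel head, 20 mm steel ball at the other end. Origin: wheel tip; z along the handle to the ball. Lies loose in an open groove of a fixed plywood rest, wheel end low and near the robot, z 35 degrees from vertical, rising away from the robot. Beyond 88 mm from the tip it sticks out freely: grip it from above at 118 mm.
- cup: Tall, narrow steel cup, loose, 0.5 kg, empty, upright on the bench left of the rest: outside diameter 62 mm, height 86 mm, straight wall 4 mm (mouth 54 mm across), floor 6 mm thick. Origin: centre of its underside; z up. The other steel vessel, a low wide tin (90 mm across, 42 mm high), is a bystander.
- pencil: Marking pencil, a bystander in another groove of the rest (grooves are parallel, 72 mm apart, 16 mm wide, 10 mm deep), to be left there: plain wooden stick 12 mm thick, 130 mm long, black point at the low end, no ball. Origin: its low tip; z along it, upward.
- brush: Dust brush, a bystander in another groove of the rest, to be left there: wooden handle 12 mm thick, 170 mm long in all, with a flat black bristle head 26 mm wide at the upper end. Origin: low end of the handle; z along it, upward.
Mind the look-alikes: they are no part of the job. Leave any yellow look-alike of the cutter alone.

How it is judged (in metres and radians):
At the end, for the whole second after the job is handed in: Cutter in the tall cup, wheel tip down on its floor (under 20 mm above the cup's underside, within 30 mm of its axis), ball up, leaning at most 35 degrees, at rest; cup upright (within 8 degrees) on the bench, at rest; pencil and brush still in the rest (within 30 mm) (z of cutter in the frame of cup between 0 and 0.02 m and horizontal distance between cutter and cup below 0.03 m and angle between cutter's own z axis and vertical below 0.61 rad and angle between cup's own z axis and vertical below 0.15 rad and height (world z) of cup below 0.01 m and linear speed of each of cutter, cup below 0.03 m/s); the robot touches nothing.
It fails at once if the pencil is moved more than 30 mm from where it lay (distance of pencil from where it was at the start of the episode above 0.03 m).
It fails at once if the brush is moved more than 30 mm from where it lay (distance of brush from where it was at the start of the episode above 0.03 m).
It also fails if it takes over 35 s, if anything falls off the work surface, if the arm or the gripper's body presses on something with over 40 N, if the wrist force passes 120 N, or if a joint passes its speed limit or range.

## Working session

There is one attempt and no reset: what is moved stays moved. The work goes in short steps, Python scripts to look and compute and a tool call to move; the robot and the scene stay as the last step left them, time stands still between calls to the robot, and variables do not carry over. Pictures are saved under pics/ and viewed, at most 10 in all, crops included, and the job is handed in when it is done.

Besides the shell and the picture viewer there is one more tool, called after "Call:" by a JSON object that holds its "method" and its "body", one argument or row to a line. step_arm: Moves the arm, as the interface text tells. Its arguments: {"type":"object","properties":{"deltas":{"type":"array"},"grip_force":{"type":"number"}},"required":["deltas"]}

```bash
ls; mkdir -p pics
python3 - <<'E'
from plant import ctrl, imaging
import cv2, numpy as np
o=ctrl.get_obs(); print({k:np.round(v,3).tolist() for k,v in o.items()}, ctrl.tcp_to_grasp)
for n in ("side","top"):
    cv2.imwrite(f"pics/{n}0.png", imaging.snapshot(n))
    c=imaging.calibration(n); print(n,{k:np.round(v,4).tolist() for k,v in c.items()})
print(np.round(imaging.calibration("wrist")["mount"],3).tolist())
E
```

```text
pics
{'clock': 0.0, 'q': [1.113, 0.116, 1.442, 0.0, 1.584, -0.038], 'joint_velocities': [0.0, -0.0, 0.001, 0.001, 0.0, 0.001], 'joint_efforts': [0.0, -72.125, -62.26, 0.078, 0.024, -0.0], 'tcp_pos': [275.029, 616.159, 187.686], 'orientation': [-0.0, 0.208, 0.978, -0.001], 'ft_force': [0.71, -0.385, 0.906], 'moment': [-0.015, 0.0, 0.007], 'grip_force': 0.0, 'opening': 1.001} 18.8
side {'camera_matrix': [[495.6314, 0.0, 278.4305], [0.0, 495.6314, 210.4012], [0.0, 0.0, 1.0]], 'k1': -0.0219, 'cam_to_world': [[0.6779, -0.3747, 0.6325, -203.2735], [-0.7352, -0.3439, 0.5842, -647.808], [-0.0013, -0.861, -0.5086, 589.9217], [0.0, 0.0, 0.0, 1.0]]}
top {'camera_matrix': [[456.5489, 0.0, 279.0179], [0.0, 456.5489, 216.9317], [0.0, 0.0, 1.0]], 'k1': 0.053, 'cam_to_world': [[-0.0248, -0.9982, 0.0553, 405.8591], [-0.9996, 0.0255, 0.0112, -23.4134], [-0.0126, -0.055, -0.9984, 989.3637], [0.0, 0.0, 0.0, 1.0]]}
[[-0.001, -0.971, -0.241, 67.208], [1.0, -0.001, -0.001, 0.001], [0.001, -0.241, 0.971, -195.934], [0.0, 0.0, 0.0, 1.0]]
```

View pics/side0.png

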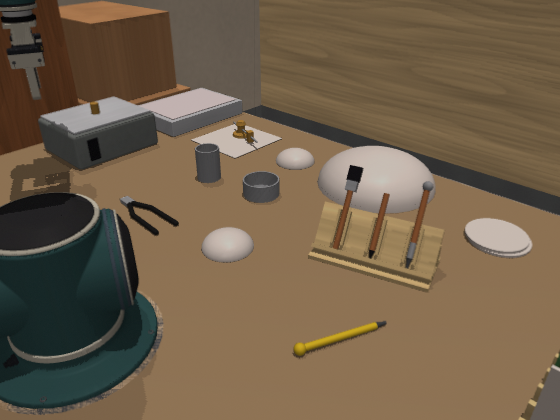

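View pics/top0.png

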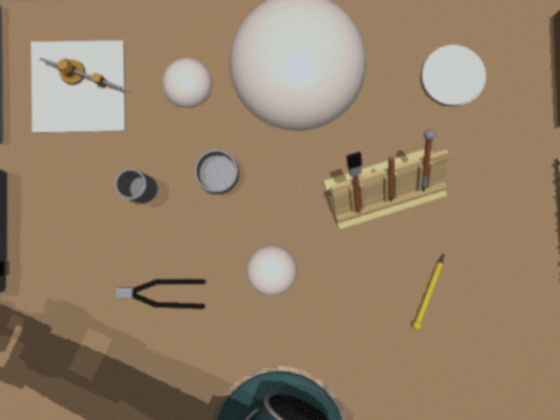

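The side view shows the rest with the brush (354,178), the pencil (380,220) and the cutter with its steel ball (428,186) and wheel end (408,262). The yellow look-alike lies at (340,338). The tall cup is at (208,163) and the low tin at (261,187).

In the top view the cutter's ball is at (430,134) and its tip near (425,188). The tall cup is at (135,185), the tin at (217,172) and the yellow decoy at (430,290).

**Possible mix-ups (side-view pixels):** brush (flat head), pencil (no ball), yellow stick (340,338), and the cutter (428,186). I choose the cutter, the brown stick with the grey ball. For the cup I choose the tall narrow one at (208,163), not the tin.

```bash
cat > h.py <<'E'
import numpy as np, cv2
from plant import ctrl, imaging
from scipy.spatial.transform import Rotation as R
def tool():
    o=ctrl.get_obs(); T=np.eye(4); q=o["orientation"]
    T[:3,:3]=R.from_quat([q[1],q[2],q[3],q[0]]).as_matrix(); T[:3,3]=o["tcp_pos"]; return T
def cam(n,T=None):
    c=imaging.calibration(n)
    return c["camera_matrix"],c["k1"],(c["cam_to_world"] if n!="wrist" else T@c["mount"])
def ray(C,uv):
    K,k,M=C; K=np.array(K); M=np.array(M)
    s=cv2.undistortPoints(np.array([[uv]],float),K,np.array([k,0,0,0.]))[0,0]
    d=M[:3,:3]@[s[0],s[1],1]; return M[:3,3],d/np.linalg.norm(d)
def onz(C,uv,z):
    o,d=ray(C,uv); return o+d*(z-o[2])/d[2]
def tri(a,b):
    A=sum(np.eye(3)-np.outer(d,d) for _,d in (a,b)); v=sum((np.eye(3)-np.outer(d,d))@o for o,d in (a,b))
    p=np.linalg.solve(A,v); return p,[np.linalg.norm(np.cross(p-o,d)) for o,d in (a,b)]
def proj(C,p):
    K,k,M=C; q=np.linalg.inv(M)@np.append(p,1)
    return cv2.projectPoints(q[:3].reshape(1,3),np.zeros(3),np.zeros(3),np.array(K),np.array([k,0,0,0.]))[0].ravel()
E
python3 - <<'E'
from h import *
s=cv2.imread("pics/side0.png"); t=cv2.imread("pics/top0.png")
a=cv2.resize(s[165:285,300:450],None,fx=4,fy=4,interpolation=cv2.INTER_CUBIC)[:,:480]
a=cv2.resize(s[170:280,390:450],None,fx=5,fy=5,interpolation=cv2.INTER_CUBIC)
b=cv2.resize(t[120:205,405:455],None,fx=6,fy=6,interpolation=cv2.INTER_CUBIC)
c=np.zeros((600,800,3),np.uint8); c[:550,:300]=a; c[:510,300:600]=b
c[:200,600:800]=cv2.resize(t[160:210,110:160],None,fx=4,fy=4); c[200:400,600:800]=cv2.resize(s[140:190,183:233],None,fx=4,fy=4)
cv2.imwrite("pics/crop1.png",c)
E
```

```text
(no output)
```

View pics/crop1.png

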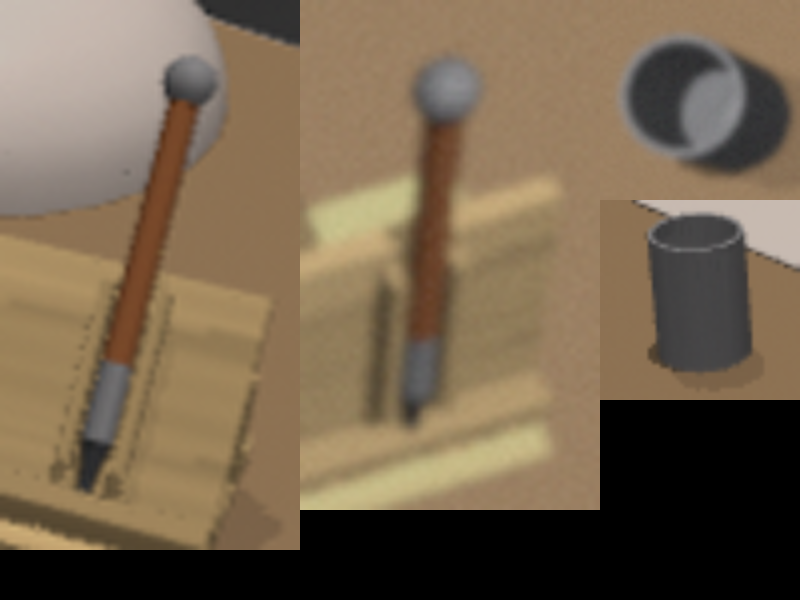

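The crop confirms it: a brown stick with a grey ball and a steel wheel head. In the side view the ball is at (428,186.2) and the tip at (407.4,267.6). In the top view they are at (429.7,135) and (423.3,189.7). The cup rim centre is at (131,184.3) in the top view and (207.2,148) in the side view.

Run:
```python
from h import *
S=cam("side");T=cam("top")
f=lambda a,b:tri(ray(S,a),ray(T,b))
B,eb=f((428,186.2),(429.7,135)); W,ew=f((407.4,267.6),(423.3,189.7)); C,ec=f((207.2,148),(131,184.3))
print("ball",B.round(1),np.round(eb,1),"tip",W.round(1),np.round(ew,1),"rim",C.round(1),np.round(ec,1), "rim z86",onz(T,(131,184.3),86).round(1),onz(S,(207.2,148),86).round(1))
v=B-W; n=v/np.linalg.norm(v); print("len",np.linalg.norm(v),"lean",np.degrees(np.arccos(n[2])),"az",np.degrees(np.arctan2(n[1],n[0])), n.round(3))
print("grip118",(B-n*42).round(1),(W+118*n).round(1))
print("tin",onz(T,(217,172),42).round(1))
print("dome small back",onz(T,(187,82),20).round(1), "big dome edge near",onz(T,(298,130),20).round(1),"small front",onz(T,(272,270),20).round(1))
# pencil, brush tops
print("pencil top",f((386,196),(391,158))[0].round(1),"brush top",f((356,167),(353,153))[0].round(1))
t=tool(); print(t.round(3).tolist())
```

```text
ball [ 595.5 -293.9  153.9] [0.5 0.5] tip [ 509.6 -318.7   23. ] [0.8 0.8] rim [529.6 277.8  85.9] [1.7 1.7] rim z86 [528.3 279.   86. ] [530.5 276.2  86. ]
len 158.51399442511158 lean 34.34820267443288 az 16.077478425133876 [0.542 0.156 0.826]
grip118 [ 572.8 -300.5  119.2] [ 573.6 -300.2  120.4]
tin [555.7 114.4  42. ]
dome small back [755.5 178.3  20. ] big dome edge near [645.1 -57.9  20. ] small front [347.7   5.   20. ]
pencil top [ 560.2 -228.9  123.1] brush top [ 564.9 -151.6  158.9]
[[-0.913, 0.408, -0.0, 275.03], [0.408, 0.913, -0.001, 616.196], [0.0, -0.001, -1.0, 187.82], [0.0, 0.0, 0.0, 1.0]]
```

```bash
cat >> h.py <<'E'
def frame(u_az,tilt,p):
    """x along u (az deg), pointing down, tilted about y by tilt deg (tool z leans toward +u); p = TCP"""
    a=np.radians(u_az); u=np.array([np.cos(a),np.sin(a),0]); y=np.cross([0,0,-1.],u); t=np.radians(tilt)
    z=np.array([0,0,-1.])*np.cos(t)+u*np.sin(t); T=np.eye(4)
    T[:3,:3]=np.c_[np.cross(y,z),y,z]; T[:3,3]=p; return T
def delta(A,B):
    D=np.linalg.inv(A)@B
    return (D[:3,3]/10).round(2).tolist(), R.from_matrix(D[:3,:3]).as_rotvec().round(3).tolist()
E
python3 - <<'E'
from h import *
A=tool(); m=frame(86,0,[430,150,330]); g=frame(16,0,[573,-300,230])
print(m.round(2).tolist()); print(delta(A,m)); print(delta(m,g))
E
```

```text
[[0.07, 1.0, 0.0, 430.0], [1.0, -0.07, 0.0, 150.0], [0.0, 0.0, -1.0, 330.0], [0.0, 0.0, 0.0, 1.0]]
([-33.15, -36.27, -14.18], [-0.001, 0.001, 1.221])
([-43.89, 17.4, 10.0], [0.0, 0.0, 1.222])
```

Call:
{"method": "step_arm", "body": {
  "deltas": [
    {"gripper": 0,"x": -2,"y": -2,"z": -4,"az": 0.12},
    {"gripper": 0,"x": -5,"y": -5,"z": -7.5,"az": 0.25},
    {"gripper": 0,"x": -8,"y": -9,"z": -9.5,"az": 0.4},
    {"gripper": 0,"x": -11,"y": -12,"z": -11,"az": 0.53},
    {"gripper": 0,"x": -14.5,"y": -16,"z": -12,"az": 0.67},
    {"gripper": 0,"x": -18,"y": -19.5,"z": -13,"az": 0.8},
    {"gripper": 0,"x": -21,"y": -23,"z": -14,"az": 0.93},
    {"gripper": 0,"x": -24,"y": -26.5,"z": -14,"az": 1.05}
  ]
}}

```text
validation failed for argument at $.de...
```

Run:
```python
from h import *
A=tool(); g=frame(16,0,[573,-300,230]); print(A[:3,3],delta(A,g)); print(np.round(ctrl.get_obs()["q"],2))
```

```text
[275.03022114 616.19610977 187.81969124] ([-64.55, -71.52, -4.15], [-0.0, 0.001, 2.443])
[ 1.11  0.12  1.44 -0.    1.58 -0.04]
```

The call was refused on its format, and the arm hasn't moved. I'll retry with every key present.

Call:
{"method": "step_arm", "body": {
  "deltas": [
    {"gripper": 0.0,"x": -2.0,"y": -2.0,"z": -4.0,"ax": 0.0,"ay": 0.0,"az": 0.12},
    {"gripper": 0.0,"x": -5.0,"y": -5.0,"z": -7.5,"ax": 0.0,"ay": 0.0,"az": 0.25},
    {"gripper": 0.0,"x": -8.0,"y": -9.0,"z": -9.5,"ax": 0.0,"ay": 0.0,"az": 0.4},
    {"gripper": 0.0,"x": -11.0,"y": -12.0,"z": -11.0,"ax": 0.0,"ay": 0.0,"az": 0.53},
    {"gripper": 0.0,"x": -14.5,"y": -16.0,"z": -12.0,"ax": 0.0,"ay": 0.0,"az": 0.67},
    {"gripper": 0.0,"x": -18.0,"y": -19.5,"z": -13.0,"ax": 0.0,"ay": 0.0,"az": 0.8},
    {"gripper": 0.0,"x": -21.0,"y": -23.0,"z": -14.0,"ax": 0.0,"ay": 0.0,"az": 0.93},
    {"gripper": 0.0,"x": -24.0,"y": -26.5,"z": -14.0,"ax": 0.0,"ay": 0.0,"az": 1.05}
  ]
}}

```text
clock: 0.9
tcp_pos: [386.1, 276.0, 329.5]
orientation: [0.0, 0.672, 0.74, 0.001]
ft_force: [-0.4, 0.3, 0.1]
opening: 0.498
grip_force: 0.0
```

Run:
```python
from h import *
A=tool(); g=frame(16,0,[573,-300,230]); print(A[:3,3],delta(A,g)); print(np.round(ctrl.get_obs()["q"],2))
```

```text
[386.11932724 276.02960962 329.53284901] ([-59.14, 13.06, 9.93], [0.001, -0.001, 1.388])
[ 0.57 -0.32  1.62 -0.    1.84  0.47]
```

Call:
{"method": "step_arm", "body": {
  "deltas": [
    {"gripper": 0.0,"x": -4.5,"y": 1.0,"z": 0.0,"ax": 0.0,"ay": 0.0,"az": 0.14},
    {"gripper": 0.0,"x": -9.0,"y": 2.0,"z": 0.0,"ax": 0.0,"ay": 0.0,"az": 0.28},
    {"gripper": 0.0,"x": -13.5,"y": 3.0,"z": 0.0,"ax": 0.0,"ay": 0.0,"az": 0.42},
    {"gripper": 0.0,"x": -18.0,"y": 4.0,"z": 0.0,"ax": 0.0,"ay": 0.0,"az": 0.56},
    {"gripper": 0.0,"x": -22.5,"y": 5.0,"z": 0.0,"ax": 0.0,"ay": 0.0,"az": 0.7},
    {"gripper": 0.0,"x": -27.0,"y": 6.0,"z": 0.0,"ax": 0.0,"ay": 0.0,"az": 0.84},
    {"gripper": 0.0,"x": -31.5,"y": 7.0,"z": 0.0,"ax": 0.0,"ay": 0.0,"az": 0.98},
    {"gripper": 0.0,"x": -36.0,"y": 8.0,"z": 0.0,"ax": 0.0,"ay": 0.0,"az": 1.12}
  ]
}}

```text
clock: 1.7
tcp_pos: [501.9, -74.4, 328.3]
orientation: [0.0, 0.963, 0.27, 0.0]
ft_force: [1.3, 1.4, -0.4]
opening: 0.499
grip_force: 0.0
```

Run:
```python
from h import *
A=tool(); g=frame(16,0,[573,-300,240]); print(A[:3,3],delta(A,g)); print(np.round(ctrl.get_obs()["q"],2))
```

```text
[501.9176618  -74.42017047 328.29762579] ([-5.63, 22.97, 8.83], [0.0, -0.0, 0.266])
[-0.2  -0.25  1.57  0.    1.83  0.83]
```

Call:
{"method": "step_arm", "body": {
  "deltas": [
    {"gripper": 0.0,"x": -1.0,"y": 4.0,"z": 1.0,"ax": 0.0,"ay": 0.0,"az": 0.1},
    {"gripper": 0.0,"x": -2.0,"y": 8.5,"z": 3.0,"ax": 0.0,"ay": 0.0,"az": 0.2},
    {"gripper": 0.0,"x": -3.3,"y": 13.0,"z": 5.0,"ax": 0.0,"ay": 0.0,"az": 0.26},
    {"gripper": 0.0,"x": -4.5,"y": 17.5,"z": 7.0,"ax": 0.0,"ay": 0.0,"az": 0.26},
    {"gripper": 0.0,"x": -5.3,"y": 21.0,"z": 8.5,"ax": 0.0,"ay": 0.0,"az": 0.26},
    {"gripper": 0.0,"x": -5.6,"y": 23.0,"z": 8.8,"ax": 0.0,"ay": 0.0,"az": 0.26},
    {"gripper": 0.0,"x": -5.6,"y": 23.0,"z": 8.8,"ax": 0.0,"ay": 0.0,"az": 0.26}
  ]
}}

```text
clock: 2.4
tcp_pos: [574.6, -299.5, 238.1]
orientation: [-0.001, 0.99, 0.144, -0.001]
ft_force: [-0.2, 1.0, 0.3]
opening: 0.503
grip_force: 0.0
```

Run:
```python
from h import *
A=tool(); C=cam("wrist",A); im=imaging.snapshot("wrist"); cv2.imwrite("pics/w1.png",im)
n=np.array([np.sin(np.radians(35))*np.cos(np.radians(16)),np.sin(np.radians(35))*np.sin(np.radians(16)),np.cos(np.radians(35))])
print(A.round(3).tolist()); G=np.array([573.2,-300.4,119.8])
for s in (42,0,-118): print(s,proj(C,G+n*s).round(1))
```

```text
[[0.958, 0.286, -0.003, 574.574], [0.286, -0.958, 0.001, -299.49], [-0.002, -0.002, -1.0, 238.075], [0.0, 0.0, 0.0, 1.0]]
42 [280.7 183.9]
0 [280.4 202.5]
-118 [279.7 236.7]
```

View pics/w1.png

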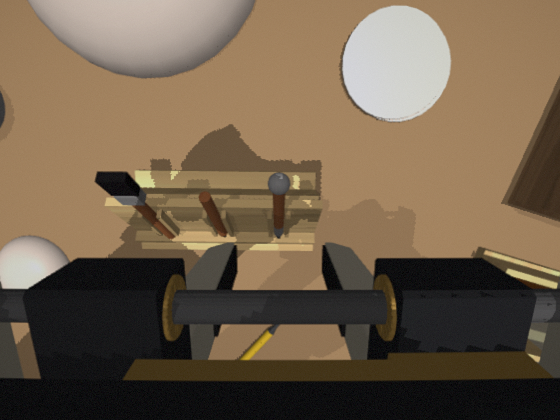

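The wrist view shows the ball at (279,183.5) and the tip at (278,238). My estimate projects to (280.7,183.9) and (279.7,236.7), so they agree to about 1.5 mm. The fingers, half closed, line up with the handle, so I'm descending.

Run:
```python
from h import *
A=tool(); print(delta(A,frame(16,0,[573,-299,101.5])))
```

```text
([-0.15, 0.05, 13.77], [-0.002, 0.001, 0.011])
```

Call:
{"method": "step_arm", "body": {
  "deltas": [
    {"gripper": 0.0,"x": -0.15,"y": 0.0,"z": 3.0,"ax": 0.0,"ay": 0.0,"az": 0.01},
    {"gripper": 0.0,"x": -0.15,"y": 0.0,"z": 6.0,"ax": 0.0,"ay": 0.0,"az": 0.01},
    {"gripper": 0.0,"x": -0.15,"y": 0.0,"z": 9.0,"ax": 0.0,"ay": 0.0,"az": 0.01},
    {"gripper": 0.0,"x": -0.15,"y": 0.0,"z": 11.0,"ax": 0.0,"ay": 0.0,"az": 0.01},
    {"gripper": 0.0,"x": -0.15,"y": 0.0,"z": 12.5,"ax": 0.0,"ay": 0.0,"az": 0.01},
    {"gripper": 0.0,"x": -0.15,"y": 0.0,"z": 13.5,"ax": 0.0,"ay": 0.0,"az": 0.01},
    {"gripper": 0.0,"x": -0.15,"y": 0.0,"z": 13.7,"ax": 0.0,"ay": 0.0,"az": 0.01}
  ]
}}

```text
clock: 3.15
tcp_pos: [573.2, -297.5, 103.0]
orientation: [-0.0, 0.99, 0.141, -0.0]
ft_force: [0.4, -0.6, -0.4]
opening: 0.502
grip_force: 0.0
```

Call:
{"method": "step_arm", "body": {
  "deltas": [
    {"gripper": 0.4,"x": 0.0,"y": 0.0,"z": 0.0,"ax": 0.0,"ay": 0.0,"az": 0.0},
    {"gripper": 0.6,"x": 0.0,"y": 0.0,"z": 0.0,"ax": 0.0,"ay": 0.0,"az": 0.0},
    {"gripper": 0.8,"x": 0.0,"y": 0.0,"z": 0.0,"ax": 0.0,"ay": 0.0,"az": 0.0},
    {"gripper": 1.0,"x": 0.0,"y": 0.0,"z": 0.0,"ax": 0.0,"ay": 0.0,"az": 0.0},
    {"gripper": 1.0,"x": 0.0,"y": 0.0,"z": 0.0,"ax": 0.0,"ay": 0.0,"az": 0.0},
    {"gripper": 1.0,"x": 0.0,"y": 0.0,"z": 0.0,"ax": 0.0,"ay": 0.0,"az": 0.0}
  ],
  "grip_force": 35
}}

```text
clock: 3.75
tcp_pos: [573.3, -298.1, 103.5]
orientation: [0.0, 0.99, 0.14, 0.0]
ft_force: [0.2, -0.5, -0.4]
opening: 0.034
grip_force: 0.5
```

The opening of 3 mm is less than the 12 mm handle, so the fingers may have missed it. I'll check before moving.

Run:
```python
from h import *
A=tool(); im=imaging.snapshot("wrist"); s=imaging.snapshot("side"); o=ctrl.get_obs(); print(o["opening"],o["grip_force"],o["tcp_pos"])
c=np.zeros((420,800,3),np.uint8); c[:,:400]=im[:,80:480]; c[:,400:]=cv2.resize(s[130:290,300:452],(400,420)); cv2.imwrite("pics/g1.png",c)
```

```text
0.00942883168659006 0.48785477214551065 [ 573.22054519 -298.08276082  103.51056834]
```

View pics/g1.png

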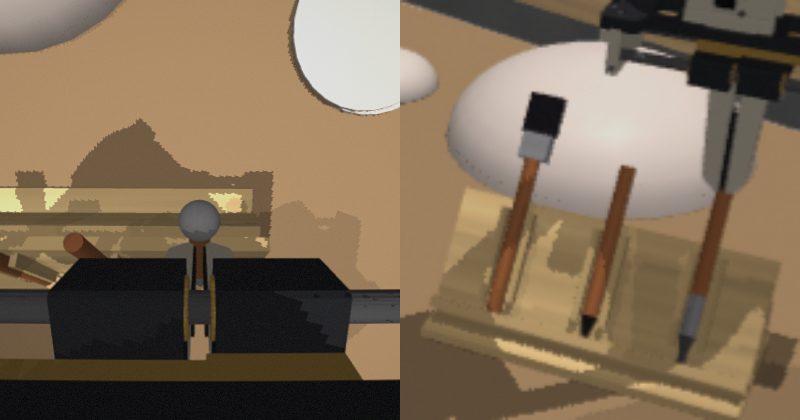

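The wrist view (left) shows the ball at about (280,220) in full-image pixels, with the fingertips right at the handle. The side view (right) shows the fingers over the handle. I can't tell from this whether the handle is between the pads, so I'll zoom in and compare with the projections.

Run:
```python
from h import *
A=tool(); C=cam("wrist",A); im=imaging.snapshot("wrist"); s=imaging.snapshot("side"); o=ctrl.get_obs(); print(o["clock"],o["opening"],o["grip_force"],o["tcp_pos"])
c=np.zeros((600,800,3),np.uint8); c[:,:400]=cv2.resize(im[190:340,230:330],(400,600),interpolation=cv2.INTER_CUBIC); c[:,400:]=cv2.resize(s[140:230,395:455],(400,600),interpolation=cv2.INTER_CUBIC); cv2.imwrite("pics/g2.png",c)
a=np.radians(16);n=np.array([np.sin(np.radians(35))*np.cos(a),np.sin(np.radians(35))*np.sin(a),np.cos(np.radians(35))])
G=np.array([573.2,-300.4,119.8]); S=cam("side")
for k in (42,20,0,-20,-118): print(k,proj(C,G+n*k).round(1),proj(S,G+n*k).round(1))
print("tcp",proj(C,A[:3,3]),proj(S,A[:3,3]),"grasp",proj(S,A[:3,3]-18.8*A[:3,2]))
```

```text
3.95 0.004629710050381153 0.4037280972170265 [ 573.26512036 -298.04449865  103.46898778]
42 [285.1 226.3] [427.9 185.9]
20 [284.3 239.5] [425.  197.2]
0 [283.8 249.1] [422.4 207.4]
-20 [283.3 257. ] [419.8 217.7]
-118 [281.9 281.3] [406.8 268.1]
tcp [279.95268596 239.22956135] [420.05957953 214.39210841] grasp [421.49135672 205.85174591]
```

View pics/g2.png

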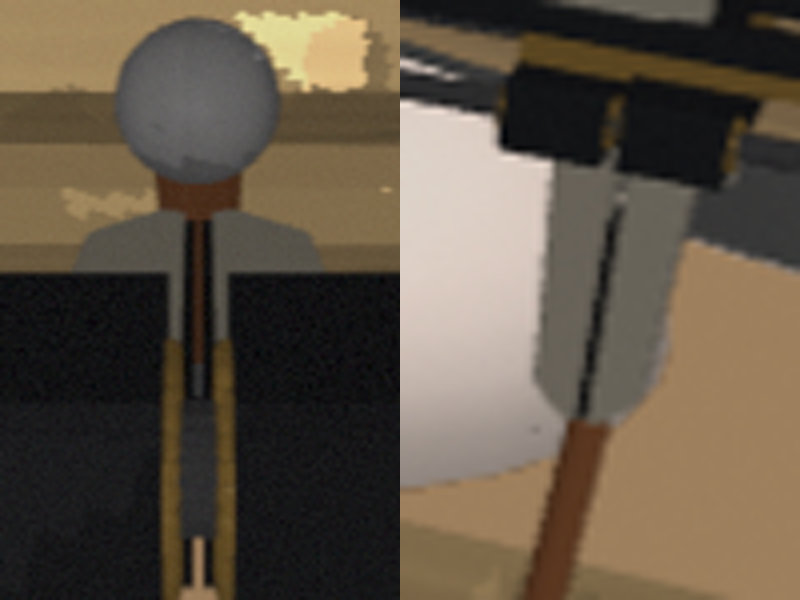

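In the side view the fingertips end at about (422.7,203). The reported TCP projects to (420,214), so the fingertips look about 15–20 mm higher than reported and the pads closed just above the handle. I'll verify this with the ball's apparent size and the start picture.

Run:
```python
from h import *
A=tool(); C=cam("wrist",A); S=cam("side"); K=np.array(C[0]); f=K[0,0]; print("f",f)
print("start tcp in side",proj(S,[275.1,616.3,188.2]),"seen approx (37,97)")
im=cv2.imread("pics/w1.png"); 
B=np.array([596.4,-293.8,154.2])
A1=np.array([[0.958,0.286,-0.003,574.574],[0.286,-0.958,0.001,-299.49],[-0.002,-0.002,-1,238.075],[0,0,0,1]])
for nm,AA,uv,d in(("pre",A1,(279,183.5),22.),("now",A,(280,215),40.8)):
    Cc=cam("wrist",AA); M=Cc[2]; r=np.linalg.inv(M)@np.append(B,1); print(nm,"pred ball",r[:3].round(1),"pred diam",f*20/r[2], "range from size",f*20/d)
    o,dd=ray(Cc,uv); z=f*20/d; c=dd@M[:3,2]; print("  ball from ray+size",(o+dd*z/c).round(1))
im=cv2.imread("pics/side0.png")
cv2.imwrite("pics/g3.png",cv2.resize(im[40:120,0:80],(600,600),interpolation=cv2.INTER_CUBIC))
```

```text
f 322.24598788444723
start tcp in side [ 39.32056414 104.37297593] seen approx (37,97)
pre pred ball [  1.5 -25.9 281.9] pred diam 22.864527515478038 range from size 292.9508980767702
  ball from ray+size [ 594.6 -292.7  143.2]
now pred ball [  2.9   6.1 151.2] pred diam 42.637187510973945 range from size 157.96371955119963
  ball from ray+size [ 599.1 -290.5  146.3]
```

View pics/g3.png

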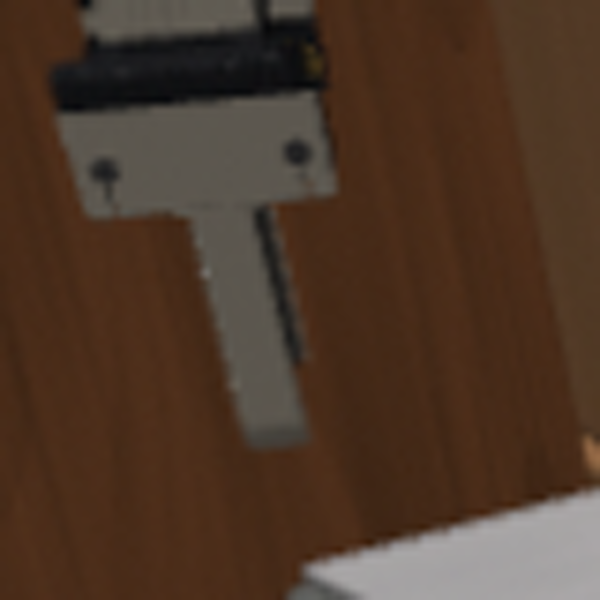

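The start picture shows the fingertip at (37,98.7), above the reported TCP's projection at (39,104). Together with the side view, the real fingertips sit about 25 mm above the reported TCP, so the pads closed just above the handle and didn't disturb it. I'll reopen, go about 25 mm lower and grip again, watching the force.

Call:
{"method": "step_arm", "body": {
  "deltas": [
    {"gripper": 0.0,"x": 0.0,"y": 0.0,"z": -0.3,"ax": 0.0,"ay": 0.0,"az": 0.0},
    {"gripper": 0.0,"x": 0.0,"y": 0.0,"z": -0.3,"ax": 0.0,"ay": 0.0,"az": 0.0},
    {"gripper": 0.0,"x": 0.0,"y": 0.0,"z": -0.3,"ax": 0.0,"ay": 0.0,"az": 0.0},
    {"gripper": 0.0,"x": 0.0,"y": 0.0,"z": -0.3,"ax": 0.0,"ay": 0.0,"az": 0.0},
    {"gripper": 0.0,"x": 0.0,"y": 0.0,"z": 0.5,"ax": 0.0,"ay": 0.0,"az": 0.0},
    {"gripper": 0.0,"x": 0.0,"y": 0.0,"z": 1.2,"ax": 0.0,"ay": 0.0,"az": 0.0},
    {"gripper": 0.0,"x": 0.0,"y": 0.0,"z": 1.5,"ax": 0.0,"ay": 0.0,"az": 0.0}
  ]
}}

```text
clock: 4.65
tcp_pos: [572.8, -297.8, 86.9]
orientation: [-0.0, 0.99, 0.14, -0.001]
ft_force: [0.3, -0.3, -0.0]
opening: 0.494
grip_force: 0.0
```

Run:
```python
from h import *
A=tool(); im=imaging.snapshot("wrist"); s=imaging.snapshot("side"); o=ctrl.get_obs(); print(o["clock"],o["opening"],o["tcp_pos"],o["ft_force"])
c=np.zeros((600,800,3),np.uint8); c[:,:400]=cv2.resize(im[160:340,210:350],(400,600),interpolation=cv2.INTER_CUBIC); c[:,400:]=cv2.resize(s[140:275,385:475],(400,600),interpolation=cv2.INTER_CUBIC); cv2.imwrite("pics/g4.png",c)
S=cam("side"); y=A[:3,1]
for dz in (0,15,25): print(dz,[proj(S,A[:3,3]-dz*A[:3,2]+k*y).round(1) for k in(-28,28)])
```

```text
4.75 0.5012440432829978 [ 572.93485099 -297.81106568   87.43236284] [ 0.60516709 -0.01901438  0.47155332]
0 [array([404.2, 218.4]), array([433.3, 225.3])]
15 [array([405.2, 211.8]), array([434.6, 218.5])]
25 [array([405.9, 207.3]), array([435.4, 214. ])]
```

View pics/g4.png

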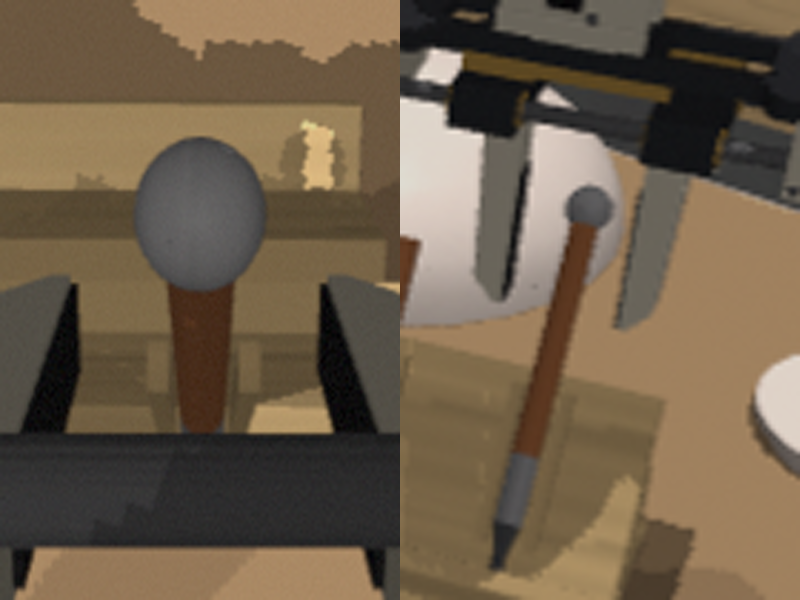

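The wrist view shows the handle centred between the open fingers, with the ball at (200,215) in the crop. In the side view the fingertips are at full-image (405.7,207.5) and (435.6,213.8), exactly what a 25 mm finger-length offset predicts. Another 9 mm down puts the grasp at 118 mm along the handle.

Call:
{"method": "step_arm", "body": {
  "deltas": [
    {"gripper": 0.0,"x": 0.0,"y": 0.0,"z": 0.5,"ax": 0.0,"ay": 0.0,"az": 0.0},
    {"gripper": 0.0,"x": 0.0,"y": 0.0,"z": 0.9,"ax": 0.0,"ay": 0.0,"az": 0.0},
    {"gripper": 0.4,"x": 0.0,"y": 0.0,"z": 0.9,"ax": 0.0,"ay": 0.0,"az": 0.0},
    {"gripper": 0.6,"x": 0.0,"y": 0.0,"z": 0.9,"ax": 0.0,"ay": 0.0,"az": 0.0},
    {"gripper": 0.8,"x": 0.0,"y": 0.0,"z": 0.9,"ax": 0.0,"ay": 0.0,"az": 0.0},
    {"gripper": 1.0,"x": 0.0,"y": 0.0,"z": 0.9,"ax": 0.0,"ay": 0.0,"az": 0.0},
    {"gripper": 1.0,"x": 0.0,"y": 0.0,"z": 0.9,"ax": 0.0,"ay": 0.0,"az": 0.0},
    {"gripper": 1.0,"x": 0.0,"y": 0.0,"z": 0.9,"ax": 0.0,"ay": 0.0,"az": 0.0}
  ],
  "grip_force": 35
}}

```text
clock: 5.55
tcp_pos: [573.3, -298.0, 79.5]
orientation: [0.0, 0.99, 0.14, 0.0]
ft_force: [0.4, -1.5, 0.5]
opening: 0.119
grip_force: 35.0
```

The opening is 11 mm at 35 N, so the handle is gripped. Lifting.

Call:
{"method": "step_arm", "body": {
  "deltas": [
    {"gripper": 1.0,"x": 0.0,"y": 0.0,"z": -0.7,"ax": 0.0,"ay": 0.0,"az": 0.0},
    {"gripper": 1.0,"x": 0.0,"y": 0.0,"z": -2.2,"ax": 0.0,"ay": 0.0,"az": 0.0},
    {"gripper": 1.0,"x": 0.0,"y": 0.0,"z": -5.0,"ax": 0.0,"ay": 0.0,"az": 0.0},
    {"gripper": 1.0,"x": 0.0,"y": 0.0,"z": -8.5,"ax": 0.0,"ay": 0.0,"az": 0.0},
    {"gripper": 1.0,"x": 0.0,"y": 0.0,"z": -12.5,"ax": 0.0,"ay": 0.0,"az": 0.0},
    {"gripper": 1.0,"x": 0.0,"y": 0.0,"z": -16.0,"ax": 0.0,"ay": 0.0,"az": 0.0},
    {"gripper": 1.0,"x": 0.0,"y": 0.0,"z": -19.0,"ax": 0.0,"ay": 0.0,"az": 0.0},
    {"gripper": 1.0,"x": 0.0,"y": 0.0,"z": -20.0,"ax": 0.0,"ay": 0.0,"az": 0.0}
  ]
}}

```text
clock: 6.35
tcp_pos: [573.7, -298.3, 284.4]
orientation: [0.002, 0.99, 0.14, 0.002]
ft_force: [0.0, 0.3, -0.5]
opening: 0.118
grip_force: 35.0
```

Run:
```python
from h import *
A=tool(); o=ctrl.get_obs(); print(A[:3,3],o["opening"],np.round(o["q"],2))
g=frame(16,0,[573,-298,80]); W0=np.array([573.2,-300.4,119.8])
a=np.radians(16);n=np.array([np.sin(np.radians(35))*np.cos(a),np.sin(np.radians(35))*np.sin(a),np.cos(np.radians(35))])
tip=np.linalg.inv(g)@np.append(W0-118*n,1); print("tip in tool",tip.round(1))
# placing: lean 13deg => tilt 22, pick u azimuth
for az in (16,45):
  F=frame(az,22,[0,0,0]); ua=np.radians(az); u=np.array([np.cos(ua),np.sin(ua),0])
  want=np.array([529.5,278,0])-3*u+[0,0,200]   # tip high above cup
  p=want-F[:3,:3]@tip[:3]; F[:3,3]=p; print(az,p.round(1),delta(A,F))
```

```text
[ 573.73630915 -298.26197105  284.38744808] 0.11762327609989712 [-0.52  0.04  1.37  0.    1.73  0.77]
tip in tool [-68.2   2.4  56.9   1. ]
16 [566.2 291.  278.2] ([15.67, -56.81, 0.45], [0.003, 0.38, 0.003])
45 [555.3 307.2 278.2] ([15.07, -58.67, 0.44], [0.101, 0.373, -0.496])
```

Call:
{"method": "step_arm", "body": {
  "deltas": [
    {"gripper": 1.0,"x": 0.3,"y": -1.5,"z": 0.0,"ax": 0.0,"ay": 0.0,"az": 0.0},
    {"gripper": 1.0,"x": 1.2,"y": -4.5,"z": 0.0,"ax": 0.0,"ay": 0.02,"az": 0.0},
    {"gripper": 1.0,"x": 2.4,"y": -8.7,"z": 0.0,"ax": 0.0,"ay": 0.05,"az": 0.0},
    {"gripper": 1.0,"x": 3.6,"y": -13.0,"z": 0.0,"ax": 0.0,"ay": 0.08,"az": 0.0},
    {"gripper": 1.0,"x": 4.8,"y": -17.4,"z": 0.0,"ax": 0.0,"ay": 0.12,"az": 0.0},
    {"gripper": 1.0,"x": 6.0,"y": -21.8,"z": 0.0,"ax": 0.0,"ay": 0.16,"az": 0.0},
    {"gripper": 1.0,"x": 7.2,"y": -26.2,"z": 0.0,"ax": 0.0,"ay": 0.2,"az": 0.0},
    {"gripper": 1.0,"x": 8.4,"y": -30.5,"z": 0.0,"ax": 0.0,"ay": 0.24,"az": 0.0}
  ]
}}

```text
clock: 7.15
tcp_pos: [568.0, 20.7, 277.7]
orientation: [-0.017, 0.983, 0.139, 0.118]
ft_force: [-0.3, 0.2, -0.5]
opening: 0.116
grip_force: 35.0
```

Run:
```python
from h import *
A=tool(); print(A[:3,3],ctrl.get_obs()["opening"],delta(A,frame(16,22,[566.2,291,278.2])))
```

```text
[567.96799948  20.71542747 277.68100286] 0.1161688123433322 ([7.14, -26.01, 1.73], [-0.002, 0.144, 0.002])
```

Call:
{"method": "step_arm", "body": {
  "deltas": [
    {"gripper": 1.0,"x": 1.1,"y": -4.3,"z": 0.2,"ax": 0.0,"ay": 0.03,"az": 0.0},
    {"gripper": 1.0,"x": 2.4,"y": -8.6,"z": 0.5,"ax": 0.0,"ay": 0.06,"az": 0.0},
    {"gripper": 1.0,"x": 3.6,"y": -12.9,"z": 0.8,"ax": 0.0,"ay": 0.09,"az": 0.0},
    {"gripper": 1.0,"x": 4.8,"y": -17.2,"z": 1.1,"ax": 0.0,"ay": 0.12,"az": 0.0},
    {"gripper": 1.0,"x": 6.0,"y": -21.5,"z": 1.4,"ax": 0.0,"ay": 0.144,"az": 0.0},
    {"gripper": 1.0,"x": 6.8,"y": -24.5,"z": 1.6,"ax": 0.0,"ay": 0.144,"az": 0.0},
    {"gripper": 1.0,"x": 7.15,"y": -26.0,"z": 1.7,"ax": 0.0,"ay": 0.144,"az": 0.0},
    {"gripper": 1.0,"x": 7.15,"y": -26.0,"z": 1.7,"ax": 0.0,"ay": 0.144,"az": 0.0}
  ]
}}

```text
clock: 7.95
tcp_pos: [566.4, 290.1, 278.1]
orientation: [-0.027, 0.972, 0.139, 0.188]
ft_force: [0.3, -0.6, -1.7]
opening: 0.12
grip_force: 35.0
```

Run:
```python
from h import *
A=tool(); s=imaging.snapshot("side"); t=imaging.snapshot("top"); S=cam("side");T=cam("top"); print(A[:3,3],delta(A,frame(16,22,[566.2,291,278.2])))
tip=(A@[-68.2,2.4,56.9,1])[:3]; print("tip pred",tip,proj(S,tip),proj(T,tip))
print("cup rim centre px",proj(S,[529.5,278,86]),proj(T,[529.5,278,86]))
c=np.zeros((600,800,3),np.uint8); c[:,:400]=cv2.resize(s[40:190,160:260],(400,600),interpolation=cv2.INTER_CUBIC); c[:,400:]=cv2.resize(t[110:260,80:180],(400,600),interpolation=cv2.INTER_CUBIC); cv2.imwrite("pics/p1.png",c)
```

```text
[566.38258761 290.1141287  278.10968592] ([0.01, -0.09, -0.01], [-0.002, 0.002, 0.005])
tip pred [526.64350801 275.99623001 199.90418427] [202.59196859 105.06287926] [110.53539545 176.89004025]
cup rim centre px [206.44789263 147.91924747] [131.50890621 183.69759784]
```

View pics/p1.png

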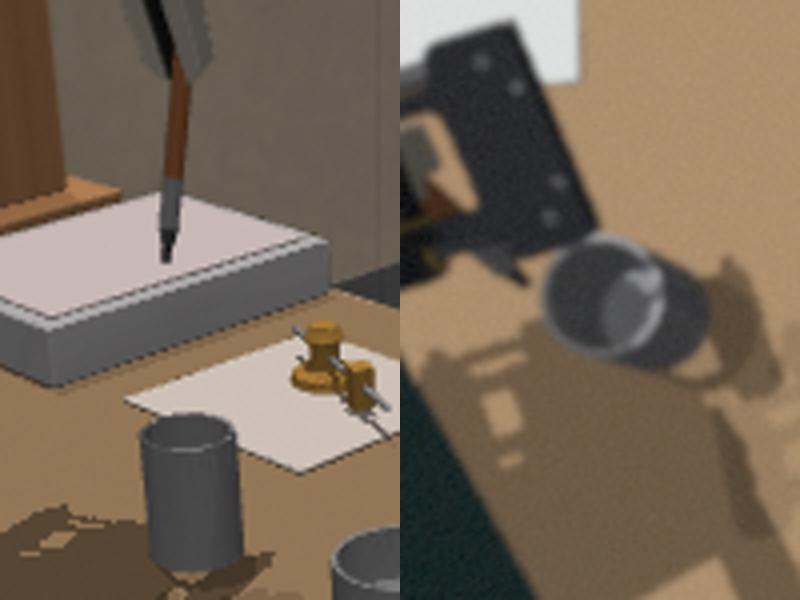

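The side view shows the tip at full-image (201.5,105.5), against a prediction of (202.6,105.1). The top view shows it at (111.2,180.5), against (110.5,176.9). The cup rim is at (130.8,184) and hasn't moved. I'll triangulate the tip before lowering.

Run:
```python
from h import *
A=tool(); S=cam("side");T=cam("top")
tip,e=tri(ray(S,(201.5,105.5)),ray(T,(111.2,180.5))); print("tip",tip.round(1),np.round(e,1))
C,e2=tri(ray(S,(206.7,148)),ray(T,(130.9,184.1))); print("rim",C.round(1),np.round(e2,1))
u=np.array([np.cos(np.radians(16)),np.sin(np.radians(16)),0])
want=np.array([C[0],C[1],0])-3*u
for z in (110,60,9):
  d=want+[0,0,z]-tip; B=A.copy(); B[:3,3]+=d; print(z,d.round(1),delta(A,B)[0])
hd=np.degrees(np.arccos
 ((A[:3,:3]@np.array([np.sin(np.radians(35)),0,-np.cos(np.radians(35))]))[2])); print("handle lean if no slip",hd)
# handle lean from side: collar pixel (177,180)/4 and point at (180,60)/4
```

```text
tip [520.7 274.  200.8] [0.7 0.7]
rim [529.5 278.6  85.7] [1. 1.]
110 [  5.9   3.7 -90.8] [-2.77, -0.2, 8.67]
60 [   5.9    3.7 -140.8] [-4.64, -0.2, 13.31]
9 [   5.9    3.7 -191.8] [-6.54, -0.2, 18.04]
handle lean if no slip 13.072121225825382
```

Call:
{"method": "step_arm", "body": {
  "deltas": [
    {"gripper": 1.0,"x": -0.6,"y": -0.1,"z": 1.5,"ax": 0.0,"ay": 0.0,"az": 0.0},
    {"gripper": 1.0,"x": -1.6,"y": -0.2,"z": 4.0,"ax": 0.0,"ay": 0.0,"az": 0.0},
    {"gripper": 1.0,"x": -2.6,"y": -0.2,"z": 7.0,"ax": 0.0,"ay": 0.0,"az": 0.0},
    {"gripper": 1.0,"x": -3.15,"y": -0.2,"z": 8.5,"ax": 0.0,"ay": 0.0,"az": 0.0},
    {"gripper": 1.0,"x": -3.15,"y": -0.2,"z": 8.5,"ax": 0.0,"ay": 0.0,"az": 0.0}
  ]
}}

```text
clock: 8.55
tcp_pos: [568.6, 289.8, 186.0]
orientation: [-0.026, 0.972, 0.137, 0.187]
ft_force: [0.0, -0.1, -1.5]
opening: 0.119
grip_force: 35.0
```

Run:
```python
from h import *
A=tool(); s=imaging.snapshot("side"); t=imaging.snapshot("top"); print(A[:3,3])
c=np.zeros((600,800,3),np.uint8); c[:,:400]=cv2.resize(s[70:190,165:245],(400,600),interpolation=cv2.INTER_CUBIC); c[:,400:]=cv2.resize(t[130:250,90:170],(400,600),interpolation=cv2.INTER_CUBIC); cv2.imwrite("pics/p2.png",c)
```

```text
[568.64075062 289.83156713 185.9654449 ]
```

View pics/p2.png

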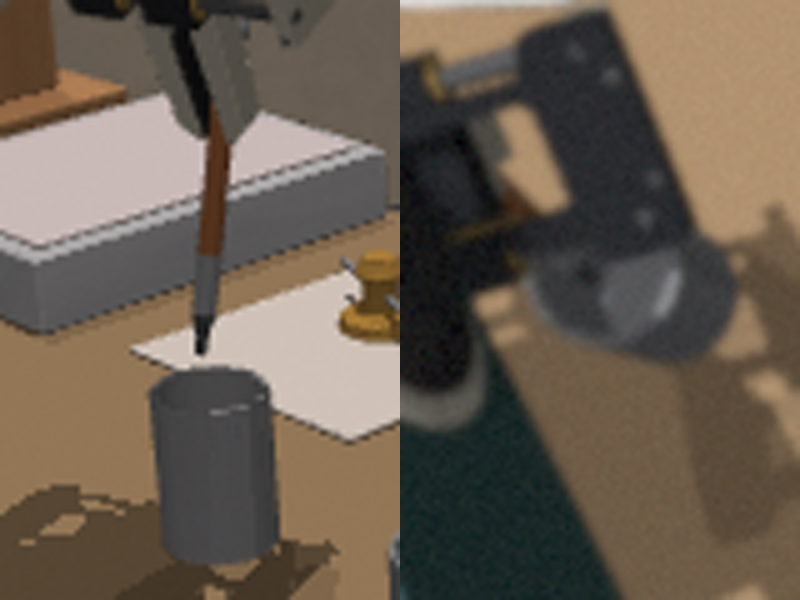

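The tip hovers just above the mouth, at side (205.2,140.4) and top about (127.6,183.6), inside the rim outline. One numeric check, then I insert.

Run:
```python
from h import *
A=tool(); S=cam("side");T=cam("top")
tip,e=tri(ray(S,(205.2,140.4)),ray(T,(127.6,183.6))); print("tip",tip.round(1),np.round(e,1))
C=np.array([529.5,278.6,0]); u=np.array([np.cos(np.radians(16)),np.sin(np.radians(16)),0]); d=tip-C; print("along u",d@u,"across",d@[-u[1],u[0],0])
want=C-6*u
for z in (60,11):
  B=A.copy(); B[:3,3]+=want+[0,0,z]-tip; print(z,delta(A,B)[0])
```

```text
tip [527.2 278.2 107.2] [0.3 0.3]
along u -2.3036425441183663 across 0.26695330193155753
60 [-2.11, 0.03, 4.24]
11 [-3.95, 0.03, 8.78]
```

Call:
{"method": "step_arm", "body": {
  "deltas": [
    {"gripper": 1.0,"x": -0.7,"y": 0.0,"z": 1.2,"ax": 0.0,"ay": 0.0,"az": 0.0},
    {"gripper": 1.0,"x": -1.4,"y": 0.0,"z": 2.8,"ax": 0.0,"ay": 0.0,"az": 0.0},
    {"gripper": 1.0,"x": -2.0,"y": 0.0,"z": 4.3,"ax": 0.0,"ay": 0.0,"az": 0.0},
    {"gripper": 1.0,"x": -2.6,"y": 0.0,"z": 5.7,"ax": 0.0,"ay": 0.0,"az": 0.0},
    {"gripper": 1.0,"x": -3.1,"y": 0.0,"z": 6.9,"ax": 0.0,"ay": 0.0,"az": 0.0},
    {"gripper": 1.0,"x": -3.1,"y": 0.0,"z": 6.9,"ax": 0.0,"ay": 0.0,"az": 0.0}
  ]
}}

```text
clock: 9.25
tcp_pos: [565.7, 289.9, 110.8]
orientation: [-0.026, 0.972, 0.138, 0.187]
ft_force: [0.8, 0.4, -0.7]
opening: 0.116
grip_force: 35.0
```

Call:
{"method": "step_arm", "body": {
  "deltas": [
    {"gripper": 1.0,"x": -0.3,"y": 0.0,"z": 0.7,"ax": 0.0,"ay": 0.0,"az": 0.0},
    {"gripper": 1.0,"x": -0.5,"y": 0.0,"z": 1.3,"ax": 0.0,"ay": 0.0,"az": 0.0},
    {"gripper": 1.0,"x": -0.7,"y": 0.0,"z": 1.7,"ax": 0.0,"ay": 0.0,"az": 0.0},
    {"gripper": 1.0,"x": -0.7,"y": 0.0,"z": 1.7,"ax": 0.0,"ay": 0.0,"az": 0.0}
  ]
}}

```text
clock: 9.65
tcp_pos: [566.3, 290.2, 94.6]
orientation: [-0.027, 0.972, 0.138, 0.189]
ft_force: [-0.3, -0.2, -0.5]
opening: 0.116
grip_force: 35.0
```

Call:
{"method": "step_arm", "body": {
  "deltas": [
    {"gripper": 1.0,"x": -0.1,"y": 0.0,"z": 0.2,"ax": 0.0,"ay": 0.0,"az": 0.0},
    {"gripper": 1.0,"x": -0.2,"y": 0.0,"z": 0.45,"ax": 0.0,"ay": 0.0,"az": 0.0},
    {"gripper": 1.0,"x": -0.2,"y": 0.0,"z": 0.5,"ax": 0.0,"ay": 0.0,"az": 0.0}
  ]
}}

```text
clock: 9.95
tcp_pos: [566.5, 290.3, 89.7]
orientation: [-0.027, 0.972, 0.138, 0.189]
ft_force: [-0.3, 0.1, -0.8]
opening: 0.119
grip_force: 35.0
```

Call:
{"method": "step_arm", "body": {
  "deltas": [
    {"gripper": 1.0,"x": -0.05,"y": 0.0,"z": 0.15,"ax": 0.0,"ay": 0.0,"az": 0.0},
    {"gripper": 1.0,"x": -0.1,"y": 0.0,"z": 0.3,"ax": 0.0,"ay": 0.0,"az": 0.0},
    {"gripper": 1.0,"x": -0.1,"y": 0.0,"z": 0.3,"ax": 0.0,"ay": 0.0,"az": 0.0}
  ]
}}

```text
clock: 10.25
tcp_pos: [566.7, 290.3, 86.5]
orientation: [-0.027, 0.972, 0.138, 0.189]
ft_force: [0.3, -0.0, -1.7]
opening: 0.118
grip_force: 35.0
```

No contact force yet, and the tip is about 1 mm above the cup floor by my estimate. Releasing.

Call:
{"method": "step_arm", "body": {
  "deltas": [
    {"gripper": 0.7,"x": 0.0,"y": 0.0,"z": 0.0,"ax": 0.0,"ay": 0.0,"az": 0.0},
    {"gripper": 0.5,"x": 0.0,"y": 0.0,"z": 0.0,"ax": 0.0,"ay": 0.0,"az": 0.0},
    {"gripper": 0.2,"x": 0.0,"y": 0.0,"z": 0.0,"ax": 0.0,"ay": 0.0,"az": 0.0},
    {"gripper": -0.2,"x": 0.0,"y": 0.0,"z": 0.0,"ax": 0.0,"ay": 0.0,"az": 0.0},
    {"gripper": -0.6,"x": 0.0,"y": 0.0,"z": 0.0,"ax": 0.0,"ay": 0.0,"az": 0.0},
    {"gripper": -0.6,"x": 0.0,"y": 0.0,"z": 0.0,"ax": 0.0,"ay": 0.0,"az": 0.0},
    {"gripper": -0.6,"x": 0.0,"y": 0.0,"z": 0.0,"ax": 0.0,"ay": 0.0,"az": 0.0},
    {"gripper": -0.6,"x": 0.0,"y": 0.0,"z": 0.0,"ax": 0.0,"ay": 0.0,"az": 0.0}
  ]
}}

```text
clock: 11.05
tcp_pos: [566.7, 290.4, 86.8]
orientation: [-0.027, 0.972, 0.138, 0.189]
ft_force: [0.3, -0.5, -0.0]
opening: 0.704
grip_force: 0.0
```

Call:
{"method": "step_arm", "body": {
  "deltas": [
    {"gripper": -0.6,"x": 0.0,"y": 0.0,"z": -0.7,"ax": 0.0,"ay": 0.0,"az": 0.0},
    {"gripper": -0.6,"x": 0.0,"y": 0.0,"z": -1.8,"ax": 0.0,"ay": 0.0,"az": 0.0},
    {"gripper": -0.6,"x": 0.0,"y": 0.0,"z": -3.5,"ax": 0.0,"ay": 0.0,"az": 0.0},
    {"gripper": -0.6,"x": 0.0,"y": 0.0,"z": -6.0,"ax": 0.0,"ay": 0.0,"az": 0.0},
    {"gripper": -0.6,"x": 0.0,"y": 0.0,"z": -9.0,"ax": 0.0,"ay": 0.0,"az": 0.0},
    {"gripper": -0.6,"x": 0.0,"y": 0.0,"z": -12.0,"ax": 0.0,"ay": 0.0,"az": 0.0},
    {"gripper": -0.6,"x": 0.0,"y": 0.0,"z": -15.0,"ax": 0.0,"ay": 0.0,"az": 0.0},
    {"gripper": -0.6,"x": 0.0,"y": 0.0,"z": -15.0,"ax": 0.0,"ay": 0.0,"az": 0.0}
  ]
}}

```text
clock: 11.85
tcp_pos: [512.8, 275.1, 232.0]
orientation: [-0.028, 0.971, 0.138, 0.192]
ft_force: [-0.5, 0.1, -0.2]
opening: 0.799
grip_force: 0.0
```

Call:
{"method": "step_arm", "body": {
  "deltas": [
    {"gripper": -0.6,"x": -3.0,"y": 0.0,"z": -2.0,"ax": 0.0,"ay": 0.0,"az": 0.0},
    {"gripper": -0.6,"x": -6.0,"y": 0.0,"z": -2.0,"ax": 0.0,"ay": 0.0,"az": 0.0},
    {"gripper": -0.6,"x": -9.0,"y": 0.0,"z": -2.0,"ax": 0.0,"ay": 0.0,"az": 0.0},
    {"gripper": -0.6,"x": -11.0,"y": 0.0,"z": -2.0,"ax": 0.0,"ay": 0.0,"az": 0.0},
    {"gripper": -0.6,"x": -12.0,"y": 0.0,"z": -2.0,"ax": 0.0,"ay": 0.0,"az": 0.0},
    {"gripper": -0.6,"x": -12.0,"y": 0.0,"z": -2.0,"ax": 0.0,"ay": 0.0,"az": 0.0}
  ]
}}

```text
clock: 12.45
tcp_pos: [398.2, 241.7, 199.6]
orientation: [-0.027, 0.972, 0.138, 0.189]
ft_force: [-0.1, 0.5, 0.2]
opening: 0.802
grip_force: 0.0
```

Run:
```python
from h import *
o=ctrl.get_obs(); print(o["tcp_pos"],o["clock"])
ref=cv2.cvtColor(cv2.imread("pics/side0.png"),cv2.COLOR_BGR2HSV); print("handle hsv side",ref[215:225,417:422].reshape(-1,3).mean(0).round())
for n in("side","top"):
    im=imaging.snapshot(n); cv2.imwrite(f"pics/end_{n}.png",im); r0=cv2.imread(f"pics/{n}0.png"); C=cam(n)
    h=cv2.cvtColor(im,cv2.COLOR_BGR2HSV); m=cv2.inRange(h,(5,150,50),(13,255,160))
    print(n,"cup rim px",proj(C,[529.5,278.6,86]).round(1),"base",proj(C,[529.5,278.6,0]).round(1))
    k,l,st,ce=cv2.connectedComponentsWithStats(m)
    for i in range(1,k):
        if 8<st[i,4]<600: print("  brown",st[i].tolist(),ce[i].round(1))
    d=np.abs(im.astype(int)-r0).sum(2)>60
    u,v=proj(C,[529.5,278.6,86]).astype(int); ys,xs=np.nonzero(d[v-70:v+70,u-70:u+70]); print("  diff n",len(xs))
```

```text
[398.16250314 241.66275162 199.57285954] 12.45
handle hsv side [ 12. 164. 114.]
side cup rim px [206.3 147.9] base [208.7 178. ]
  brown [210, 119, 8, 32, 121] [213.1 134.6]
  brown [333, 191, 19, 58, 297] [342.1 220. ]
  brown [370, 194, 19, 57, 300] [378.6 222.7]
  diff n 1603
top cup rim px [131.2 183.7] base [144.6 188.8]
  brown [116, 159, 18, 22, 40] [125.4 170.1]
  brown [390, 159, 3, 9, 16] [390.7 162.9]
  brown [390, 172, 3, 18, 36] [391.  180.9]
  brown [354, 178, 4, 7, 11] [355.4 180.9]
  brown [355, 185, 5, 18, 30] [356.6 194.1]
  brown [389, 191, 4, 6, 10] [390.8 193.6]
  brown [356, 204, 3, 6, 11] [357.2 206.5]
  diff n 482
```

Run:
```python
from h import *
S=cam("side");T=cam("top"); e={}
for n,(x,y,w,hh) in(("side",(205,112,20,42)),("top",(108,150,30,36))):
    im=cv2.imread(f"pics/end_{n}.png"); m=cv2.inRange(cv2.cvtColor(im,cv2.COLOR_BGR2HSV),(5,150,50),(13,255,160))[y:y+hh,x:x+w]
    p=np.argwhere(m)[:,::-1]+[x,y]; vx,vy,x0,y0=cv2.fitLine(p.astype(np.float32),cv2.DIST_L2,0,.01,.01).ravel()
    t=(p-[x0,y0])@[vx,vy]; s=np.sign(-vy); e[n]=[np.array([x0,y0])+q*np.array([vx,vy]) for q in ((t.max(),t.min()) if s>0 else (t.min(),t.max()))]
    print(n,[a.round(1).tolist() for a in e[n]])
top,er=tri(ray(S,e["side"][0]),ray(T,e["top"][0])); low,er2=tri(ray(S,e["side"][1]),ray(T,e["top"][1]))
print("top end",top.round(1),np.round(er,1),"low seen",low.round(1),np.round(er2,1))
# handle top end is ~151 mm from tip
n=(top-low)/np.linalg.norm(top-low); print("lean",np.degrees(np.arccos(n[2])),"tip est",(top-151*n).round(1))
rim=np.array([529.5,278.6,86]); d=top-rim; print(d.round(1))
```

```text
side [[215.3, 119.2], [211.0, 150.1]]
top [[116.1, 158.9], [134.8, 181.2]]
top end [568.  283.4 151. ] [1.1 1.1] low seen [536.6 272.4  79.4] [1.9 1.9]
lean 24.86273039428343 tip est [508.1 262.4  14. ]
[38.5  4.8 65. ]
```

Run:
```python
from h import *
a=imaging.snapshot("side"); b=cv2.imread("pics/end_side.png"); z=cv2.imread("pics/side0.png")
print("motion since",np.abs(a.astype(int)-b)[100:190,180:240].max())
for im in (z,a):
    s=cv2.cvtColor(im,cv2.COLOR_BGR2HSV)[...,1]
    for r in (158,166,172):
        x=np.nonzero(s[r,185:235]<60)[0]+185; print(r,x.min(),x.max(),end=" | ")
    print()
```

```text
motion since 57
158 196 219 | 166 197 219 | 172 197 220 | 
158 196 219 | 166 197 219 | 172 197 220 |
```

Run:
```python
from h import *
a=imaging.snapshot("side"); b=imaging.snapshot("side")
d=np.abs(a.astype(int)-b).max(2); print(d[100:190,180:240].max(), d.max(), np.argwhere(d[100:190,180:240]>25)[:8].tolist(), np.argwhere(d>40)[:5].tolist())
b=cv2.imread("pics/end_side.png"); d=np.abs(a.astype(int)-b).max(2)[100:190,180:240]; print((np.argwhere(d>25)+[100,180])[:12].tolist())
```

```text
29 52 [[11, 2], [13, 1]] [[205, 159], [207, 172], [210, 160]]
[[100, 180], [101, 181], [102, 181], [103, 181], [104, 182], [106, 182], [107, 183], [109, 183], [110, 183], [112, 182]]
```

The only changes are at the arm's own edge. The cutter and cup are still, the cup hasn't moved, and the lean is about 25°. Handing in.

```bash
python3 -c "
from plant import ctrl
print(ctrl.sign_off())"
```

```text
the job is handed in; nothing more can be done
None
```

The glass cutter is standing in the tall cup, wheel end down and ball up, leaning about 25° on the rim; the gripper has let go, and the cup, pencil and brush are where they were. The job is handed in, but sign-off returned no verdict.

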